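# Gauge the drilled blocks and tray the good one

## Task

Two drilled wooden blocks lie on the bench; the steel plug gauge passes through the hole of only one of them. Take the gauge from its stand and, holding it upright, lower it fully home into the wide hole of that block where it lies; then put the gauge back home in its stand and set that block down flat inside the low tray beside the stand. Leave the block with the tight hole where it is.

Things in the scene. Friction and masses are not known exactly. Their poses are not given: they have to be found in the camera images.
- gauge: Plug gauge: upright steel pin 20 mm in diameter and 36 mm long with a tapered nose, under a steel collar 40 mm in diameter and 6 mm thick, under a dark wooden round handle 26 mm in diameter. Loose, 0.18 kg; starts standing in the stand. Origin on its axis at the underside of the collar, z along the handle: the nose is at z = -36 mm, the handle runs from z = 6 to 75 mm. Home means the collar's underside rests on the face around a hole.
- block_wide: The block that passes: loose light-wood block 100 (x) x 50 (y) x 40 (z) mm, 0.15 kg, lying flat, with an upright through hole 28 mm in diameter at its centre. Origin at the centre of its underside, on the hole's axis, z up; the hole's mouth is at z = 40 mm.
- block_tight: The block that fails: the same size and wood, lying flat, but its central hole is only 16 mm in diameter. Origin at the centre of its underside. It stays where it is.
- board: Fixed wooden inspection board. Origin at the bench, under the centre of its open square tray, z up. Tray: inside 174 x 174 mm, floor 6 mm above the bench, rim 18 mm above the bench and 8 mm thick. Gauge stand: block 60 x 60 mm with its centre at x = 0, y = -135 mm in the board's frame, top 46 mm above the bench, with an upright through hole 28 mm in diameter in its centre.
There are look-alikes about, which are no part of the job. What is shaped like the block_wide but turquoise or yellow is not meant.

How it is judged (in metres and radians):
On the way:
1. the held gauge is upright and home (collar within 8 mm of the top face) in the wide hole, the block within 40 mm of where it lay (z of gauge in the frame of block_wide between 0.03 and 0.048 m and horizontal distance between gauge and block_wide below 0.015 m and angle between gauge's own z axis and vertical below 0.18 rad and contact force between the fingers and gauge above 1 N and distance of block_wide from where it was at the start of the episode below 0.04 m), for 0.2 s.
At the end, for the whole second after the job is handed in: The wide-holed block lies flat (within about 8 degrees) on the tray's floor inside the rim, at rest; the gauge stands upright (within 10 degrees) in its stand with the collar within 8 mm of the stand's top; the tight-holed block is within 40 mm of where it started (x of block_wide in the frame of board between -0.065 and 0.065 m and y of block_wide in the frame of board between -0.065 and 0.065 m and height (world z) of block_wide below 0.012 m and angle between block_wide's own z axis and vertical below 0.15 rad and linear speed of each of block_wide, gauge below 0.02 m/s and x of gauge in the frame of board between -0.012 and 0.012 m and y of gauge in the frame of board between -0.147 and -0.123 m and height (world z) of gauge between 0.036 and 0.054 m and angle between gauge's own z axis and vertical below 0.18 rad and distance of block_tight from where it was at the start of the episode below 0.04 m); the robot touches nothing.
It fails at once if the tight-holed block is moved more than 40 mm (distance of block_tight from where it was at the start of the episode above 0.04 m).
It also fails if it takes over 64 s, if anything falls off the work surface, if the arm or the gripper's body presses on something with over 40 N, if the wrist force passes 120 N, or if a joint passes its speed limit or range.

## Robot

A 6-joint arm with a two-finger parallel gripper is mounted at the origin on the work surface. World frame = base frame: x ahead of the robot, y to its left, z up, the work surface at z = 0. Lengths are in mm, angles in rad, forces in N, time in s.
With the tool pointing down it reaches from about 375 to 975 mm from the base axis. Payload 3.8 kg.
Tool frame: the origin (TCP) lies between the finger pads; the fingertips stand 17 mm ahead of it and the grasp point (between the pads) lies 2 mm behind it (r.tip_reach is the distance from the TCP to the fingertips, in mm); z points along the fingers, y is the direction in which the jaws open and shut (so a half turn about z gives the same grasp; the last joint's range is limited). The gripper opens to 85 mm and grips with 20 to 120 N. Pads are 22 mm wide; open, the fingers measure 114 mm over their backs; the gripper's body (76 mm by 85 mm) begins 54 mm behind the grasp point. The pads swing forward as they close: fully open they stand 13 mm farther back than shut.
Start: joints at [-0.037, 0.264, 1.604, -0, 1.274, -0.037], TCP at [674.995, -0.002, 248.28] pointing down, gripper open.
Joint ranges: [-2.63, 2.63], [-0.94, 2.18], [0.31, 2.57], [-1.31, 4.45], [0, 2.66], [-2.55, 2.55]. Speed limits (rad/s): [2.57, 2.57, 3.14, 3.14, 3.14, 3.14].

## Interface

Orientations are given as a rotation vector (axis times angle).
In Python, from station import r gives the robot as it stands.
- The arm moves only by the tool drive_tool, never from a script. Its argument "motion" is a list that holds one entry, the list of rows, each a list of 7 numbers: the shift along the world's x, y, z in mm, then the turn, a rotation vector about the world's x, y, z in rad, then the opening in per cent of the stroke, from 0 (shut) to 100 (fully open). A call has 1 to 5 rows; each row is the pose to reach, as a shift and turn from the pose measured when the call began; what a row does not reach only later rows make up. A row lasts 1/10 s, in which the tool goes at most 50 mm and 8.59 degrees, less where a joint would pass 70% of its speed; a pose out of reach is approached as far as the arm can. A call with a gripper value outside its range is refused whole. The fingers move at their own pace and stop on an object; the grip force is fixed at half the most. Time passes only in rows, so rows that repeat a pose let the fingers close. It gives the time, the measured TCP pose, the force and the opening at its end, in the units of the state.
- r.get_state(): the state, without advancing time (a new reading comes with each control period).
- r.camera(name): name is "scene" or "side" or "wrist"; returns (picture, depth): 480x640x3 uint8, blue, green, red; 480x640 float32, mm along the optical axis (not along the pixel's ray), 0 where there is no reading.
- r.camera_params(name): a dict with "fov_y" (degrees; the focal length in pixels is half the picture's height over the tangent of half this angle, whatever the lens; pixels are square), "cx", "cy" (the principal point, pixels), "R" (3x3) and "t" (3): a world point X has camera coordinates R X + t. Camera axes: x right, y down, z forward; pixel columns grow to the right and rows downward; lengths in mm; the calibration is good to about 2 mm. A picture is of the moment at which its call begins: read the wrist's pose just before it. camera_params takes no time and is no camera call; for the wrist camera it gives the pose at the moment of the call.
- r.close_job(): hands the job in, once; it reports no verdict.
The state is a dict: "time_s": time; "joints": joint angles; "qd": joint speeds; "joint_torque": joint torques, N m; "position": TCP position; "eef_rot": TCP orientation; "force": force on the tool from outside, world axes, zero at the start; "wrist_torque": the same for the moment, N m; "opening": finger opening in mm.
Only numpy, scipy, OpenCV 4.12 (cv2) and the standard library are available. Lean on these libraries where they do the work, as an engineer would, in place of code of your own. Each camera call takes 0.05 s, during which the arm holds its last target.

## Working session

There is one attempt and no reset: what is moved stays moved. The work goes in short steps, Python scripts to look and compute and a tool call to move; the robot and the scene stay as the last step left them, time stands still between calls to the robot, and variables do not carry over. Pictures are saved under pics/ and viewed, and the job is handed in when it is done.

Besides the shell and the picture viewer there is one more tool, called after "Call:" by a JSON object that holds its "name" and its "arguments". drive_tool: Moves the arm, as the interface text tells. Its arguments: {"type":"object","properties":{"motion":{"type":"array"}},"required":["motion"]}

```bash
ls; mkdir -p pics; python3 - <<'E'
from station import r
import cv2,numpy as np
for n in ["scene","side","wrist"]:
    p=r.camera_params(n); im,d=r.camera(n)
    cv2.imwrite(f"pics/{n}0.png",im); np.save(f"pics/{n}0.npy",d)
    print(n,p,(d>0).mean())
print(r.get_state())
E
```

```text
pics
scene {'fov_y': 55.140439235514805, 'cx': 319.0257045209584, 'cy': 243.8564034676785, 'R': array([[ 0.45736167,  0.88927314,  0.00368538],
       [ 0.72051336, -0.3681315 , -0.5876561 ],
       [-0.52123008,  0.27142674, -0.80910242]]), 't': array([-161.31726118, -351.51777506, 1169.35746683])} 0.9958821614583333
side {'fov_y': 50.613620186713774, 'cx': 332.44416137012263, 'cy': 246.50746741502869, 'R': array([[ 0.99295744, -0.11717729, -0.01746456],
       [-0.08714887, -0.62258861, -0.77768149],
       [ 0.08025337,  0.77372664, -0.62841585]]), 't': array([-513.90015431,   53.96235591, 1173.07406691])} 0.9959016927083333
wrist {'fov_y': 66.04524950430381, 'cx': 312.38367057577125, 'cy': 241.32865367168873, 'R': array([[ 9.99998504e-01,  5.62680281e-04, -1.63543983e-03],
       [ 1.00400942e-03, -9.58817345e-01,  2.84021638e-01],
       [-1.40827470e-03, -2.84022855e-01, -9.58816476e-01]]), 't': array([-674.58509856,  -37.51737826,  379.35469957])} 0.9961295572916666
{'time_s': 0.15, 'joints': array([-3.69119154e-02,  2.64581853e-01,  1.60508169e+00,  2.35047449e-06,
        1.27372084e+00, -3.69205780e-02]), 'qd': array([ 0.00115686, -0.00110905, -0.0042568 ,  0.000352  , -0.00048802,
        0.0020618 ]), 'joint_torque': array([-4.44535381e-04, -5.15905774e+01, -3.67958951e+01, -2.06692371e-04,
        8.09489022e-03,  2.50629785e-05]), 'position': array([6.74446721e+02, 1.12834401e-02, 2.47235285e+02]), 'eef_rot': array([-2.22050281e+00, -2.22052051e+00,  1.91191470e-03]), 'force': array([-0.21801187, -0.31491264,  0.85810044]), 'wrist_torque': array([ 0.00760594,  0.03445856, -0.02007145]), 'opening': 85.65165061021816}
```

View pics/scene0.png

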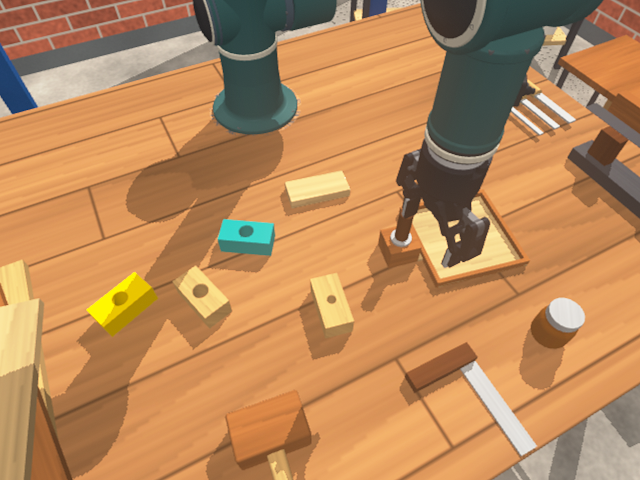

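View pics/side0.png

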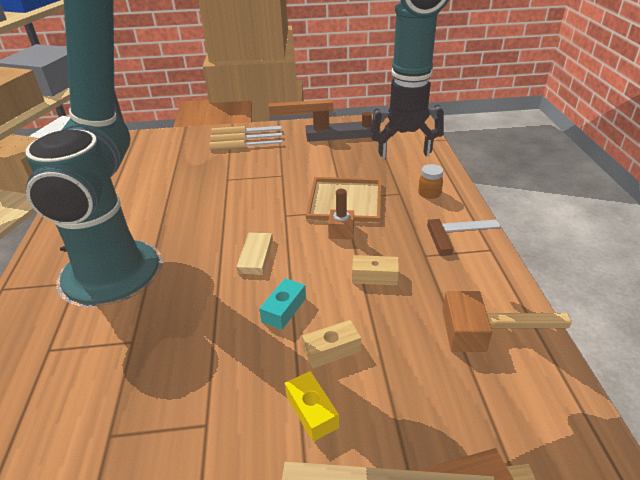

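View pics/wrist0.png

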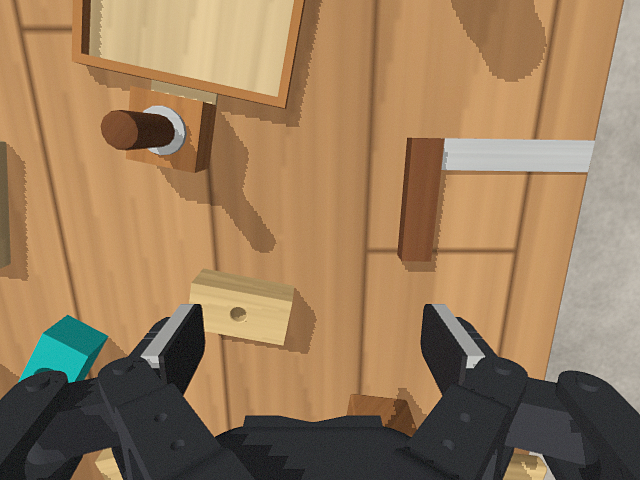

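```bash
cat > h.py <<'E'
import numpy as np, cv2
def K(p): 
    f=240/np.tan(np.radians(p["fov_y"]/2)); return f
def ray(p,uv,z):
    uv=np.atleast_2d(np.asarray(uv,float)); f=K(p)
    d=np.c_[(uv[:,0]-p["cx"])/f,(uv[:,1]-p["cy"])/f,np.ones(len(uv))]@p["R"]
    c=-p["R"].T@p["t"]; s=(z-c[2])/d[:,2]
    return c+d*s[:,None]
def proj(p,X):
    X=np.atleast_2d(X)@p["R"].T+p["t"]; f=K(p)
    return np.c_[f*X[:,0]/X[:,2]+p["cx"],f*X[:,1]/X[:,2]+p["cy"]]
def cloud(p,d):
    v,u=np.mgrid[0:480,0:640]; f=K(p)
    X=np.stack([(u-p["cx"])/f*d,(v-p["cy"])/f*d,d],-1)
    return (X-p["t"])@p["R"]
E
python3 - <<'E'
from station import r
from h import *
for n,seeds in dict(scene=dict(wide=(190,280),tight=(325,285),turq=(230,232),yel=(120,285),stand=(390,245)),side=dict(wide=(315,345),tight=(360,265),turq=(270,303),yel=(300,390),stand=(335,220))).items():
    p=r.camera_params(n); im=cv2.imread(f"pics/{n}0.png"); d=np.load(f"pics/{n}0.npy")
    C=cloud(p,d); z=C[...,2]
    print(n,"table z",np.median(z[300:330,200:300]) )
    for k,s in seeds.items():
        zt=46 if k=="stand" else 40
        m=((abs(z-zt)<7)&(d>0)).astype(np.uint8)
        _,L=cv2.connectedComponents(m)
        l=L[s[1],s[0]]
        if l==0: print(k,"seed miss",C[s[1],s[0]]);continue
        mm=(L==l).astype(np.uint8)
        cs,hi=cv2.findContours(mm,cv2.RETR_CCOMP,cv2.CHAIN_APPROX_NONE)
        for c,h in zip(cs,hi[0]):
            if len(c)<15: continue
            P=ray(p,c[:,0],zt)[:,:2].astype(np.float32)
            print(k,"zmed",round(float(np.median(z[mm>0])),1),"hole" if h[3]>=0 else "outer",np.round(np.array(cv2.minAreaRect(P)[0]),1),np.round(cv2.minAreaRect(P)[1],1),round(cv2.minAreaRect(P)[2],1))
E
```

```text
scene table z -0.23764957505118084
wide zmed 39.1 outer [ 481.7 -299.5] [103.8  51.1] 16.5
wide zmed 39.1 hole [ 481.8 -300. ] [27.  28.3] 27.6
tight zmed 39.2 outer [ 601.  -103.7] [ 50.9 102.6] 78.4
tight zmed 39.2 hole [ 601.1 -103.7] [15.6 13.8] 62.9
turq zmed 39.2 outer [ 395.7 -180. ] [100.7  55.1] 56.9
turq zmed 39.2 hole [ 395.6 -179.8] [26.7 27.7] 27.4
yel zmed 39.0 outer [ 432.9 -427.5] [ 55.5 100.3] 23.6
yel zmed 39.0 hole [ 433.1 -427.6] [27.9 25.6] 62.9
stand zmed 45.7 outer [549.1  70.7] [62.9 64.6] 78.2
side table z 0.23876664628837901
wide zmed 39.2 outer [ 480.1 -304.5] [101.3  56.5] 16.1
wide zmed 39.2 hole [ 480.  -303.9] [27.8 25.6] 46.0
tight zmed 38.9 outer [ 599.3 -108.6] [57.8 99.8] 78.3
tight zmed 38.9 hole [ 599.3 -108.7] [13.4 17.5] 82.1
turq zmed 39.0 outer [ 393.7 -184.5] [106.4  54.5] 56.7
turq zmed 39.0 hole [ 393.8 -184. ] [27.1 26.1] 31.5
yel zmed 39.5 outer [ 430.9 -433. ] [ 51.7 105.6] 22.9
yel zmed 39.5 hole [ 430.3 -432.4] [26.1 27.3] 35.4
stand zmed 45.4 outer [546.8  65.5] [70.7 60.1] 78.0
```

```bash
python3 - <<'E'
import cv2,numpy as np
a=cv2.imread("pics/scene0.png")[230:350,150:370]; b=cv2.imread("pics/side0.png")[160:430,240:440]
cv2.imwrite("pics/crop1.png",np.hstack([cv2.resize(a,(400,218)), np.zeros((218,0,3),np.uint8)]))
a=cv2.resize(a,(440,240)); b=cv2.resize(b,(356,480)); a=cv2.copyMakeBorder(a,0,240,0,0,cv2.BORDER_CONSTANT)
cv2.imwrite("pics/crop1.png",np.hstack([a,b]))
E
```

```text
(no output)
```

View pics/crop1.png

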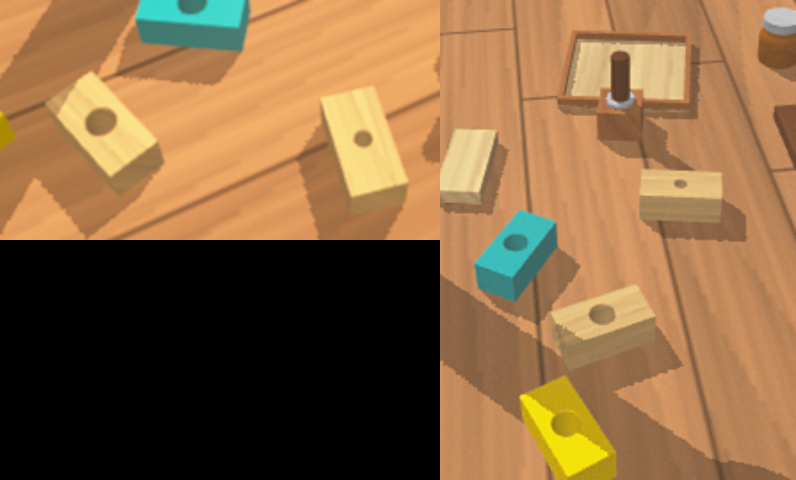

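Candidates seen: the light-wood block with the large hole is at scene (201,291) / side (331,342), and its hole measures about 28 mm. The light-wood block with the small hole is at scene (331,303), about 15 mm. The plain block at scene (318,188) has no hole, and turquoise (246,237) and yellow (120,300) are excluded. I choose the block at scene (201,291), and the crop confirms it. Next I measure the gauge and the board.

```bash
python3 - <<'E'
from station import r
from h import *
for n in ["side","wrist","scene"]:
    p=r.camera_params(n); im=cv2.imread(f"pics/{n}0.png"); d=np.load(f"pics/{n}0.npy")
    C=cloud(p,d); z=C[...,2]; S=np.array([548,68])
    near=(np.hypot(C[...,0]-S[0],C[...,1]-S[1])<45)
    for lo,hi,zz in [(116,128,121),(48,56,52),(41,47.5,46)]:
        m=(near&(z>lo)&(z<hi)&(d>0)).astype(np.uint8)
        if m.sum()<10: print(n,zz,"none");continue
        Q=C[m>0]; cs,_=cv2.findContours(m,cv2.RETR_EXTERNAL,cv2.CHAIN_APPROX_NONE)
        c=max(cs,key=len); P=ray(p,c[:,0],zz)[:,:2].astype(np.float32)
        print(n,zz,m.sum(),"zmed",np.round(np.median(Q[:,2]),1),"rect",[np.round(x,1) for x in cv2.minAreaRect(P)],"circ",cv2.minEnclosingCircle(P))
    B=np.array([576,200])
    m=((np.hypot(C[...,0]-B[0],C[...,1]-B[1])<160)&(z>12)&(z<24)&(d>0)).astype(np.uint8)
    cs,_=cv2.findContours(m,cv2.RETR_EXTERNAL,cv2.CHAIN_APPROX_NONE)
    c=max(cs,key=cv2.contourArea); P=ray(p,c[:,0],18)[:,:2].astype(np.float32)
    print(n,"rim",m.sum(),[np.round(x,1) for x in cv2.minAreaRect(P)])
    m=((np.hypot(C[...,0]-B[0],C[...,1]-B[1])<80)&(z<10)&(d>0)); print("floor z",np.median(z[m]))
E
```

```text
side 121 60 zmed 119.4 rect [array([547.8,  66.5]), array([30.3, 23.5]), np.float64(83.0)] circ ((548.9286499023438, 66.20609283447266), 15.357978820800781)
side 52 76 zmed 51.0 rect [array([547. ,  64.5]), array([33.4, 39. ]), np.float64(81.8)] circ ((547.1566162109375, 66.8537368774414), 20.55694580078125)
side 46 234 zmed 44.9 rect [array([546.4,  67.1]), array([62.8, 60.8]), np.float64(81.8)] circ ((547.857177734375, 66.90017700195312), 42.68630599975586)
side rim 599 [array([574.4, 198.7]), array([198.1, 189.6]), np.float64(78.1)]
floor z 4.971266664907252
wrist 121 1302 zmed 121.4 rect [array([549.8,  73.2]), array([25.2, 26.5]), np.float64(80.8)] circ ((549.7221069335938, 73.29440307617188), 13.548513412475586)
wrist 52 941 zmed 52.5 rect [array([552.7,  73.3]), array([34.3, 38.5]), np.float64(0.8)] circ ((549.6171875, 73.29515838623047), 20.57866096496582)
wrist 46 2538 zmed 46.6 rect [array([548.8,  73.1]), array([60.2, 61.7]), np.float64(78.4)] circ ((548.7889404296875, 72.8001937866211), 42.15279006958008)
wrist rim 4120 [array([565.2, 155. ]), array([ 87.6, 191. ]), np.float64(78.3)]
floor z 6.754574286136352
scene 121 50 zmed 119.1 rect [array([551.3,  67. ]), array([25.1, 16.7]), np.float64(25.3)] circ ((549.8696899414062, 68.97824096679688), 13.165568351745605)
scene 52 163 zmed 51.5 rect [array([551.2,  69.3]), array([38.3, 33.4]), np.float64(48.4)] circ ((549.42041015625, 71.56932067871094), 20.623268127441406)
scene 46 488 zmed 45.3 rect [array([549.2,  71.5]), array([61.3, 64.4]), np.float64(78.2)] circ ((549.6679077148438, 69.64324951171875), 41.9005241394043)
scene rim 1298 [array([576. , 203.4]), array([193.2, 193.4]), np.float64(78.2)]
floor z 5.514118487579679
```

Call:
{"name": "drive_tool", "arguments": {"motion": [[[-40, 23, -20, 0, 0, 0, 100], [-80, 46, -45, 0, 0, 0, 100], [-110, 64, -65, 0, 0, 0, 100], [-125, 72, -80, 0, 0, 0, 100], [-125, 72, -80, 0, 0, 0, 100]]]}}

```text
time_s: 0.65
position: [544.9, 72.8, 163.9]
eef_rot: [-2.215, -2.219, 0.01]
force: [-0.9, -0.2, -0.3]
opening: 85.4
```

```bash
cat > look.py <<'E'
import sys
from station import r
from h import *
def shot(n,tag):
    s=r.get_state(); p=r.camera_params(n); im,d=r.camera(n)
    cv2.imwrite(f"pics/{n}{tag}.png",im); np.save(f"pics/{n}{tag}.npy",d)
    return s,p,im,d
E
python3 - <<'E'
from look import *
s,p,im,d=shot("wrist","1")
print(s["position"],s["eef_rot"],s["opening"],s["time_s"])
C=cloud(p,d);z=C[...,2]
near=(np.hypot(C[...,0]-549,C[...,1]-72)<45)
for lo,hi,zz in [(116,128,121),(48,56,52),(41,47.5,46)]:
    m=(near&(z>lo)&(z<hi)&(d>0)).astype(np.uint8)
    if m.sum()<10: print(zz,"none");continue
    cs,_=cv2.findContours(m,cv2.RETR_EXTERNAL,cv2.CHAIN_APPROX_NONE)
    c=max(cs,key=len); P=ray(p,c[:,0],zz)[:,:2].astype(np.float32)
    print(zz,m.sum(),np.median(z[m>0]),cv2.minAreaRect(P),cv2.minEnclosingCircle(P))
E
```

```text
[544.88895322  72.80624303 163.89851513] [-2.21494292 -2.21911268  0.01045753] 85.40093046421237 0.65
121 1989 121.42605808380203 ((547.9744873046875, 74.83692932128906), (25.857881546020508, 25.334928512573242), 48.34659194946289) ((548.2969970703125, 74.7104721069336), 13.337096214294434)
52 1184 52.46244237517267 ((548.0792846679688, 77.64789581298828), (39.22974395751953, 32.39624786376953), 1.661435604095459) ((548.3340454101562, 73.85330200195312), 20.25011444091797)
46 3650 46.53414326723697 ((548.14990234375, 73.66871643066406), (61.21513748168945, 60.14595413208008), 78.28144836425781) ((547.9945678710938, 73.33556365966797), 42.15291976928711)
```

View pics/wrist1.png

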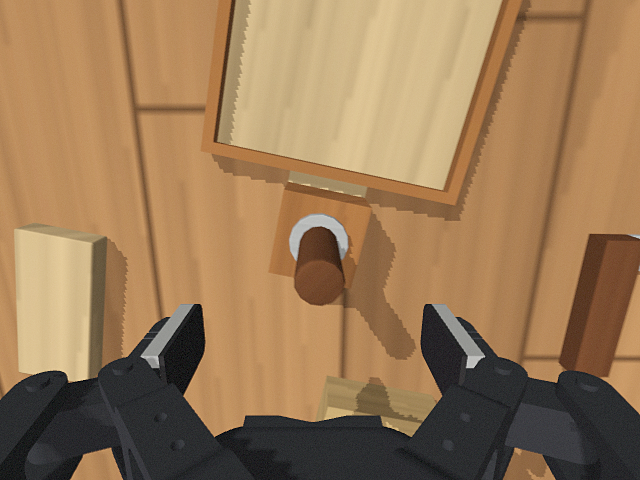

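The picture shows the gauge between the jaws: handle top at (320,283), collar at (318,240), axis about (548.3, 73.5).

Call:
{"name": "drive_tool", "arguments": {"motion": [[[3, 0, 0, 0, 0, 0, 100], [3, 0, -25, 0, 0, 0, 100], [3, 0, -50, 0, 0, 0, 100], [3, 0, -70, 0, 0, 0, 100], [3, 0, -70, 0, 0, 0, 100]]]}}

```text
time_s: 1.2
position: [550.7, 71.4, 94.1]
eef_rot: [-2.218, -2.218, 0.01]
force: [-0.3, 0.3, 0.3]
opening: 85.0
```

Call:
{"name": "drive_tool", "arguments": {"motion": [[[-1, 1, 0, 0, 0, 0, 100], [-1, 1, 0, 0, 0, 0, 100]]]}}

```text
time_s: 1.4
position: [551.6, 72.3, 95.7]
eef_rot: [-2.219, -2.219, 0.007]
force: [-0.1, -0.4, -0.6]
opening: 85.7
```

```bash
python3 - <<'E'
from look import *
s,p,im,d=shot("wrist","2")
for i in range(3):
    s=r.get_state(); print(s["position"],s["eef_rot"],s["qd"].round(3)); r.camera("wrist")
C=cloud(p,d);z=C[...,2]
m=((np.hypot(C[...,0]-549,C[...,1]-72)<20)&(z>116)&(z<126)).astype(np.uint8)
cs,_=cv2.findContours(m,cv2.RETR_EXTERNAL,cv2.CHAIN_APPROX_NONE)
P=ray(p,max(cs,key=len)[:,0],121)[:,:2].astype(np.float32);print(cv2.minEnclosingCircle(P))
E
```

```text
[551.51573304  72.32926419  95.82348197] [-2.21930815 -2.21932802  0.00612466] [ 0.005 -0.007  0.006 -0.    -0.002  0.001]
[551.27735996  72.39677462  95.7429273 ] [-2.21907784 -2.21946005  0.00627119] [ 0.002 -0.003  0.012  0.    -0.002  0.001]
[551.00151645  72.4507354   95.56820309] [-2.21883378 -2.21937602  0.00655473] [ 0.004 -0.001  0.01   0.001 -0.001 -0.   ]
((548.0567626953125, 75.39134216308594), 13.912222862243652)
```

View pics/wrist2.png

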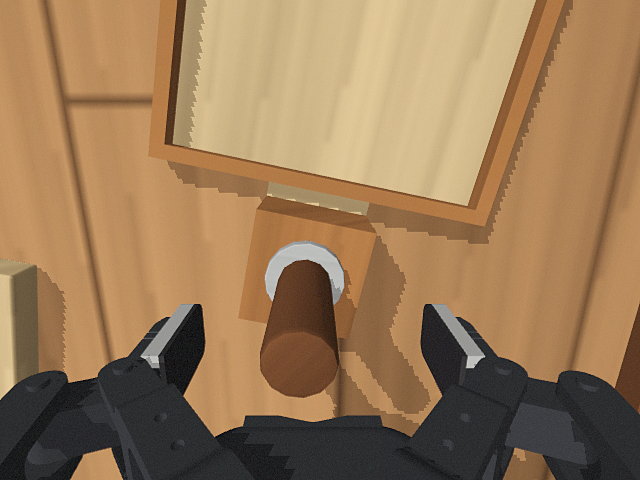

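The handle sits about 3 mm to the -x side of the jaw centre, so I shift over and close.

Call:
{"name": "drive_tool", "arguments": {"motion": [[[-3, 1, -3, 0, 0, 0, 100], [-3, 1, -3, 0, 0, 0, 60], [-3, 1, -3, 0, 0, 0, 30], [-3, 1, -3, 0, 0, 0, 0], [-3, 1, -3, 0, 0, 0, 0]]]}}

```text
time_s: 2.1
position: [547.7, 73.5, 92.4]
eef_rot: [-2.219, -2.219, 0.007]
force: [0.3, 0.5, 0.4]
opening: 28.1
```

Call:
{"name": "drive_tool", "arguments": {"motion": [[[0, 0, 0, 0, 0, 0, 0], [0, 0, 0, 0, 0, 0, 0], [0, 0, 0, 0, 0, 0, 0]]]}}

```text
time_s: 2.4
position: [547.7, 73.5, 92.6]
eef_rot: [-2.218, -2.219, 0.007]
force: [-1.2, -0.3, 3.3]
opening: 25.1
```

Call:
{"name": "drive_tool", "arguments": {"motion": [[[0, 0, 15, 0, 0, 0, 0], [0, 0, 35, 0, 0, 0, 0], [0, 0, 55, 0, 0, 0, 0], [0, 0, 70, 0, 0, 0, 0], [0, 0, 70, 0, 0, 0, 0]]]}}

```text
time_s: 2.9
position: [549.8, 73.7, 165.8]
eef_rot: [2.221, 2.222, -0.0]
force: [0.0, -0.7, -0.9]
opening: 24.7
```

```bash
python3 - <<'E'
from look import *
s,p,im,d=shot("wrist","3"); s2,p2,im2,d2=shot("side","3")
print(s["position"],s["eef_rot"],s["opening"],s["force"])
a=cv2.resize(im2[100:260,260:440],(540,480))
cv2.imwrite("pics/c3.png",np.hstack([a,im[:, 190:440]]))
E
```

```text
[549.77996369  73.65933361 165.77861004] [ 2.22099179e+00  2.22175617e+00 -2.32216936e-04] 24.69024329888075 [ 0.03524715 -0.69854055 -0.89354845]
```

View pics/c3.png

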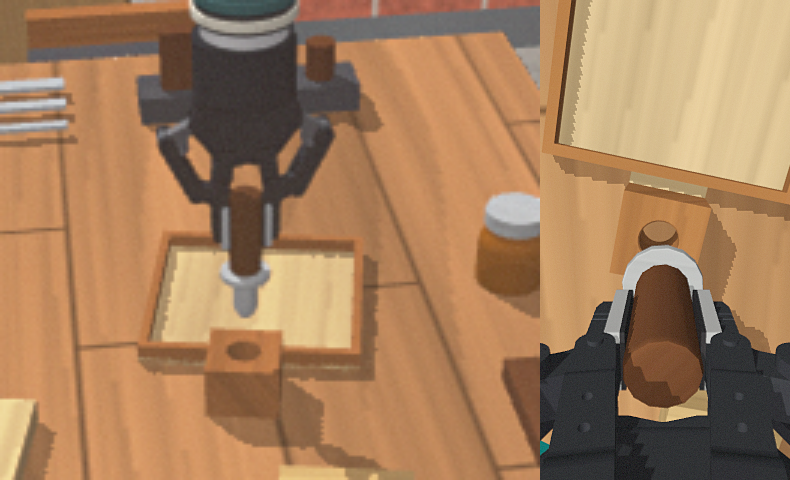

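Gauge held upright; the stand hole is visible at (660,235). I carry it to above the wide block.

Call:
{"name": "drive_tool", "arguments": {"motion": [[[-7, -40, 0, 0, 0, 0, 0], [-16, -85, 0, 0, 0, 0, 0], [-25, -130, 0, 0, 0, 0, 0], [-33, -175, 0, 0, 0, 0, 0], [-42, -220, 0, 0, 0, 0, 0]]]}}

```text
time_s: 3.5
position: [504.2, -147.7, 161.2]
eef_rot: [-2.217, -2.219, 0.008]
force: [1.0, -0.8, -1.0]
opening: 24.8
```

```bash
python3 - <<'E'
from station import r
s=r.get_state(); print(s["position"],s["eef_rot"],s["qd"])
import numpy as np
print(np.array([481.3,-297.5])-s["position"][:2])
E
```

```text
[ 504.18982075 -147.70355713  161.2207704 ] [-2.21683262 -2.21850206  0.00789729] [-0.87291215  0.04379597 -0.05059278 -0.00305943 -0.00440961 -0.85726841]
[ -22.88982075 -149.79644287]
```

Call:
{"name": "drive_tool", "arguments": {"motion": [[[-7, -45, 3, 0, 0, 0, 0], [-14, -90, 3, 0, 0, 0, 0], [-20, -128, 3, 0, 0, 0, 0], [-23, -150, 3, 0, 0, 0, 0], [-23, -150, 3, 0, 0, 0, 0]]]}}

```text
time_s: 4.0
position: [479.8, -300.2, 162.6]
eef_rot: [-2.22, -2.213, 0.01]
force: [0.6, 0.8, -1.6]
opening: 24.7
```

Call:
{"name": "drive_tool", "arguments": {"motion": [[[0, 0, 0, 0, 0, 0, 0], [0, 0, 0, 0, 0, 0, 0]]]}}

```text
time_s: 4.2
position: [479.0, -299.2, 161.2]
eef_rot: [-2.217, -2.212, 0.01]
force: [-0.0, 0.9, -0.8]
opening: 24.6
```

```bash
python3 - <<'E'
from look import *
s,p,im,d=shot("wrist","4")
print(s["position"],s["eef_rot"],s["qd"].round(3),s["time_s"])
C=cloud(p,d);z=C[...,2]
print(proj(p,[481.3,-297.5,40]))
m=((np.hypot(C[...,0]-481,C[...,1]+297)<70)&(abs(z-40)<5)).astype(np.uint8)
cs,hi=cv2.findContours(m,cv2.RETR_CCOMP,cv2.CHAIN_APPROX_NONE)
for c,h in zip(cs,hi[0]):
    if len(c)>40:
        P=ray(p,c[:,0],40)[:,:2].astype(np.float32); print(h[3],cv2.minAreaRect(P),cv2.minEnclosingCircle(P))
E
```

```text
[ 479.00469497 -299.16888783  161.24186227] [-2.21740769 -2.21161921  0.01036996] [ 0.015 -0.01  -0.002  0.003 -0.001 -0.001] 4.2
[[316.71254977 237.78878302]]
-1 ((479.9818420410156, -299.2133483886719), (100.23228454589844, 51.37778091430664), 16.324234008789062) ((480.07415771484375, -299.677001953125), 55.8800163269043)
```

View pics/wrist4.png

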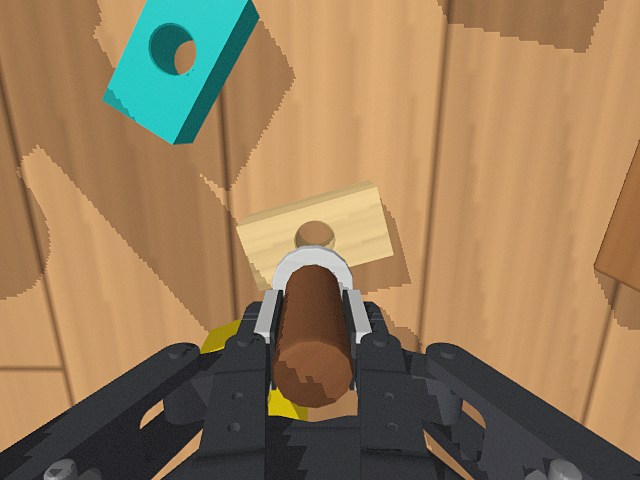

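```bash
python3 - <<'E'
from look import *
p=r.camera_params("wrist"); im=cv2.imread("pics/wrist4.png"); d=np.load("pics/wrist4.npy")
C=cloud(p,d);z=C[...,2]; T=161.2; zt=T-92.6+46
for off,w,lab in [(75,4,'top'),(6,3,'collartop')]:
    m=((np.hypot(C[...,0]-479,C[...,1]+299)<(16 if off==75 else 23))&(abs(z-(zt+off))<w)).astype(np.uint8)
    cs,_=cv2.findContours(m,cv2.RETR_EXTERNAL,cv2.CHAIN_APPROX_NONE)
    c=max(cs,key=len);P=ray(p,c[:,0],zt+off)[:,:2].astype(np.float32)
    print(lab,m.sum(),z[m>0].mean(),zt+off,cv2.minEnclosingCircle(P),cv2.minAreaRect(P))
E
```

```text
top 5134 190.14142972785484 189.6 ((479.8629455566406, -297.45013427734375), 13.996590614318848) ((480.4601135253906, -297.42657470703125), (27.71358871459961, 24.79596519470215), 88.19102478027344)
collartop 1829 121.57033564082917 120.6 ((479.4439392089844, -297.7850341796875), 19.711837768554688) ((479.7674560546875, -291.131103515625), (26.095975875854492, 39.32744598388672), 86.91441345214844)
```

Gauge axis is about 1.5 mm off the hole axis; I correct it and lower.

Call:
{"name": "drive_tool", "arguments": {"motion": [[[1, -1, -15, 0, 0, 0, 0], [1, -1, -30, 0, 0, 0, 0], [1, -1, -35, 0, 0, 0, 0], [1, -1, -35, 0, 0, 0, 0], [1, -1, -35, 0, 0, 0, 0]]]}}

```text
time_s: 4.75
position: [480.3, -299.7, 126.2]
eef_rot: [-2.216, -2.212, 0.01]
force: [1.0, -1.1, -2.2]
opening: 24.6
```

```bash
python3 - <<'E'
from look import *
s,p,im,d=shot("wrist","5")
print(s["position"],s["eef_rot"],s["time_s"])
C=cloud(p,d);z=C[...,2]; T=s["position"][2]; zt=T-92.6+46
m=((np.hypot(C[...,0]-481,C[...,1]+299)<70)&(abs(z-40)<5)).astype(np.uint8)
cs,hi=cv2.findContours(m,cv2.RETR_EXTERNAL,cv2.CHAIN_APPROX_NONE)
P=np.vstack([ray(p,c[:,0],40)[:,:2] for c in cs if len(c)>20]).astype(np.float32); print(cv2.minAreaRect(P))
for off,w,lab in [(75,4,'top'),(6,3,'collartop')]:
    m=((np.hypot(C[...,0]-480,C[...,1]+299)<(16 if off==75 else 23))&(abs(z-(zt+off))<w)).astype(np.uint8)
    cs,_=cv2.findContours(m,cv2.RETR_EXTERNAL,cv2.CHAIN_APPROX_NONE)
    c=max(cs,key=len);P=ray(p,c[:,0],zt+off)[:,:2].astype(np.float32)
    print(lab,m.sum(),z[m>0].mean(),zt+off,cv2.minEnclosingCircle(P))
E
```

```text
[ 480.25302553 -299.71442835  126.17392884] [-2.21641117 -2.21247092  0.01028265] 4.75
((479.93212890625, -299.16400146484375), (100.28421783447266, 51.50321578979492), 16.294437408447266)
top 5086 154.77164613516052 154.5739288440942 ((480.8016052246094, -298.06781005859375), 13.799613952636719)
collartop 1822 86.16680092887515 85.57392884409421 ((480.3526611328125, -298.34722900390625), 19.665359497070312)
```

Aligned within about 1 mm; I go down.

Call:
{"name": "drive_tool", "arguments": {"motion": [[[0, -0.5, -10, 0, 0, 0, 0], [0, -0.5, -20, 0, 0, 0, 0], [0, -0.5, -30, 0, 0, 0, 0], [0, -0.5, -36, 0, 0, 0, 0], [0, -0.5, -38, 0, 0, 0, 0]]]}}

```text
time_s: 5.3
position: [479.7, -300.0, 87.2]
eef_rot: [-2.216, -2.211, 0.011]
force: [-0.2, 1.1, -2.2]
opening: 24.5
```

Call:
{"name": "drive_tool", "arguments": {"motion": [[[0, 0, 0, 0, 0, 0, 0], [0, 0, 0, 0, 0, 0, 0], [0, 0, 0, 0, 0, 0, 0]]]}}

```text
time_s: 5.6
position: [480.0, -300.2, 87.6]
eef_rot: [-2.216, -2.212, 0.01]
force: [-1.2, -0.2, -1.9]
opening: 24.8
```

```bash
python3 - <<'E'
from look import *
s,p,im,d=shot("side","6"); s2,p2,im2,d2=shot("scene","6")
print(s["position"],s["force"])
cv2.imwrite("pics/c6.png",np.hstack([cv2.resize(im[250:410,250:410],(400,400)),cv2.resize(im2[200:360,120:280],(400,400))]))
E
```

```text
[ 479.96838622 -300.16566357   87.55646285] [-1.17420266 -0.15684968 -1.89519373]
```

View pics/c6.png

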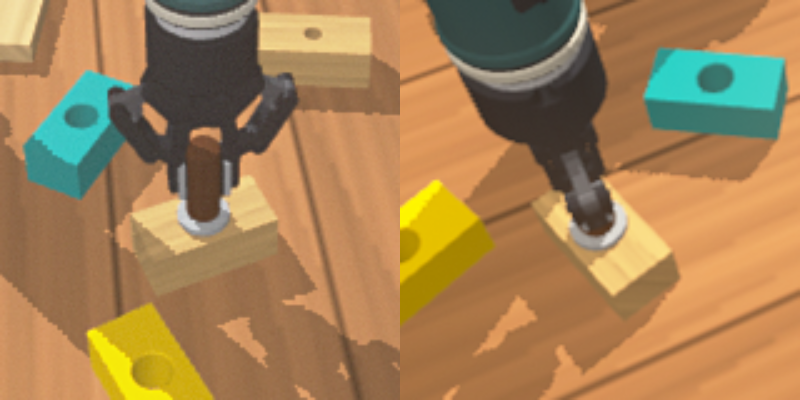

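The collar is on the block's top face in both views; I press the last 1–2 mm and hold it.

Call:
{"name": "drive_tool", "arguments": {"motion": [[[0, 0, -1.5, 0, 0, 0, 0], [0, 0, -1.5, 0, 0, 0, 0], [0, 0, -1.5, 0, 0, 0, 0], [0, 0, -1.5, 0, 0, 0, 0], [0, 0, -1.5, 0, 0, 0, 0]]]}}

```text
time_s: 6.2
position: [480.2, -300.3, 86.6]
eef_rot: [-2.217, -2.212, 0.01]
force: [-1.8, 0.6, 3.6]
opening: 24.8
```

Contact shows: Fz went from −2 to +3.6 N. Now I lift and return to the stand.

Call:
{"name": "drive_tool", "arguments": {"motion": [[[0, 0, 20, 0, 0, 0, 0], [0, 0, 45, 0, 0, 0, 0], [0, 0, 70, 0, 0, 0, 0], [0, 0, 80, 0, 0, 0, 0], [0, 0, 80, 0, 0, 0, 0]]]}}

```text
time_s: 6.7
position: [481.2, -301.0, 168.1]
eef_rot: [-2.219, -2.215, 0.009]
force: [0.2, -0.4, -1.5]
opening: 24.9
```

Call:
{"name": "drive_tool", "arguments": {"motion": [[[7, 40, 0, 0, 0, 0, 0], [16, 85, 0, 0, 0, 0, 0], [25, 130, 0, 0, 0, 0, 0], [33, 175, 0, 0, 0, 0, 0], [42, 220, 0, 0, 0, 0, 0]]]}}

```text
time_s: 7.2
position: [521.9, -79.1, 165.9]
eef_rot: [-2.218, -2.212, 0.012]
force: [0.4, 0.0, -1.3]
opening: 24.4
```

Call:
{"name": "drive_tool", "arguments": {"motion": [[[8, 45, 0, 0, 0, 0, 0], [16, 90, 0, 0, 0, 0, 0], [22, 130, 0, 0, 0, 0, 0], [26, 152, 0, 0, 0, 0, 0], [26, 152, 0, 0, 0, 0, 0]]]}}

```text
time_s: 7.7
position: [547.1, 75.8, 163.8]
eef_rot: [-2.212, -2.215, 0.014]
force: [-0.6, -0.5, -1.6]
opening: 24.6
```

Call:
{"name": "drive_tool", "arguments": {"motion": [[[0, 0, 0, 0, 0, 0, 0], [0, 0, 0, 0, 0, 0, 0]]]}}

```text
time_s: 7.9
position: [545.9, 75.1, 162.1]
eef_rot: [-2.211, -2.213, 0.018]
force: [-0.9, 0.0, -1.4]
opening: 24.6
```

```bash
cat > g.py <<'E'
from look import *
def meas(tag,cx,cy,zp,rad,px,py,home=92.6,hz=46):
    s,p,im,d=shot("wrist",tag); print(s["position"],s["eef_rot"],s["time_s"])
    C=cloud(p,d);z=C[...,2]; zt=s["position"][2]-home+hz
    m=((np.hypot(C[...,0]-cx,C[...,1]-cy)<rad)&(abs(z-zp)<4)).astype(np.uint8)
    cs,hi=cv2.findContours(m,cv2.RETR_EXTERNAL,cv2.CHAIN_APPROX_NONE)
    P=np.vstack([ray(p,c[:,0],zp)[:,:2] for c in cs if len(c)>20]).astype(np.float32); print(cv2.minAreaRect(P))
    for off,w,lab in [(75,4,'top'),(6,3,'collartop')]:
        m=((np.hypot(C[...,0]-px,C[...,1]-py)<(17 if off==75 else 23))&(abs(z-(zt+off))<w)).astype(np.uint8)
        cs,_=cv2.findContours(m,cv2.RETR_EXTERNAL,cv2.CHAIN_APPROX_NONE)
        c=max(cs,key=len);P=ray(p,c[:,0],zt+off)[:,:2].astype(np.float32)
        print(lab,m.sum(),z[m>0].mean(),zt+off,cv2.minEnclosingCircle(P))
E
python3 -c "
from g import *
meas('7',548,73.5,46,45,548,75)"
```

```text
[545.86405188  75.14246064 162.12897829] [-2.2109585  -2.21335767  0.01798672] 7.9
((548.1502075195312, 73.64948272705078), (60.967899322509766, 60.16157913208008), 78.31848907470703)
top 5122 190.7124558398504 190.52897828587874 ((547.0142822265625, 76.56229400634766), 13.692694664001465)
collartop 1809 122.10101493971375 121.52897828587874 ((545.6989135742188, 76.51905822753906), 19.662216186523438)
```

View pics/wrist7.png

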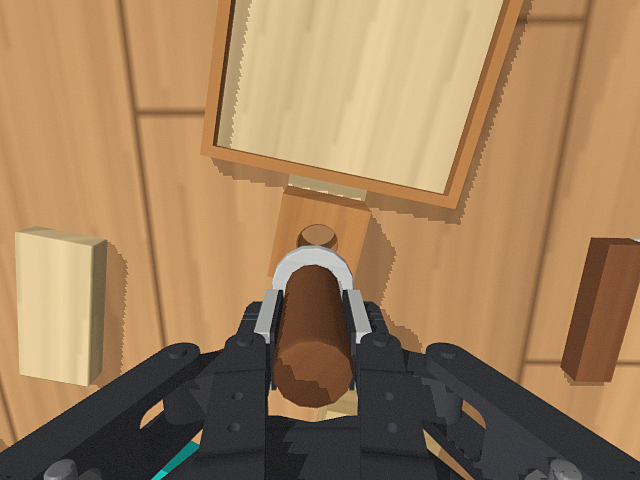

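Call:
{"name": "drive_tool", "arguments": {"motion": [[[2.5, -2.5, -10, 0, 0, 0, 0], [2.5, -2.5, -25, 0, 0, 0, 0], [2.5, -2.5, -30, 0, 0, 0, 0], [2.5, -2.5, -30, 0, 0, 0, 0], [2.5, -2.5, -30, 0, 0, 0, 0]]]}}

```text
time_s: 8.45
position: [548.4, 72.1, 132.1]
eef_rot: [-2.212, -2.212, 0.018]
force: [0.3, -0.1, -2.1]
opening: 24.8
```

```bash
python3 -c "
from g import *
meas('8',548,73.5,46,45,548,75)"
```

```text
[548.43692146  72.14220427 132.08350312] [-2.21194688 -2.21235687  0.01816131] 8.45
((548.1080322265625, 73.62821197509766), (61.0289421081543, 60.15507125854492), 78.26144409179688)
top 5188 160.66771119952801 160.48350312388555 ((549.0631103515625, 73.8350601196289), 13.819548606872559)
collartop 1813 92.05123485980252 91.48350312388555 ((548.2666015625, 73.49986267089844), 19.6632137298584)
```

Aligned within 0.3 mm; I lower home (39.5 mm).

Call:
{"name": "drive_tool", "arguments": {"motion": [[[0, 0, -10, 0, 0, 0, 0], [0, 0, -20, 0, 0, 0, 0], [0, 0, -30, 0, 0, 0, 0], [0, 0, -37, 0, 0, 0, 0], [0, 0, -39, 0, 0, 0, 0]]]}}

```text
time_s: 9.0
position: [547.8, 72.2, 92.7]
eef_rot: [-2.211, -2.212, 0.02]
force: [-4.6, -0.6, 7.6]
opening: 24.8
```

Call:
{"name": "drive_tool", "arguments": {"motion": [[[0, 0, 0, 0, 0, 0, 0], [0, 0, 0, 0, 0, 0, 0]]]}}

```text
time_s: 9.2
position: [548.0, 72.3, 92.8]
eef_rot: [-2.211, -2.212, 0.02]
force: [0.4, -0.4, -2.0]
opening: 24.6
```

Call:
{"name": "drive_tool", "arguments": {"motion": [[[0, 0, 0, 0, 0, 0, 30], [0, 0, 0, 0, 0, 0, 60], [0, 0, 0, 0, 0, 0, 100], [0, 0, 0, 0, 0, 0, 100], [0, 0, 0, 0, 0, 0, 100]]]}}

```text
time_s: 9.7
position: [548.3, 72.3, 93.0]
eef_rot: [-2.211, -2.212, 0.019]
force: [0.1, 0.4, -0.1]
opening: 81.6
```

Call:
{"name": "drive_tool", "arguments": {"motion": [[[0, 0, 15, 0, 0, 0, 100], [0, 0, 40, 0, 0, 0, 100], [0, 0, 70, 0, 0, 0, 100], [0, 0, 85, 0, 0, 0, 100], [0, 0, 85, 0, 0, 0, 100]]]}}

```text
time_s: 10.2
position: [550.7, 72.5, 181.9]
eef_rot: [-2.214, -2.215, 0.011]
force: [0.5, 0.1, 0.1]
opening: 85.8
```

```bash
python3 - <<'E'
from look import *
s,p,im,d=shot("side","9"); sw,pw,iw,dw=shot("wrist","9")
print(sw["position"],sw["eef_rot"],sw["joints"],sw["opening"],sw["force"])
cv2.imwrite("pics/c9.png",np.hstack([cv2.resize(im[100:260,260:420],(400,400)),cv2.resize(iw[80:400,160:480],(400,400))]))
C=cloud(pw,dw);z=C[...,2]
for zz,w in [(121,4),(52,3)]:
    m=((np.hypot(C[...,0]-548,C[...,1]-73.5)<24)&(abs(z-zz)<w)).astype(np.uint8)
    cs,_=cv2.findContours(m,cv2.RETR_EXTERNAL,cv2.CHAIN_APPROX_NONE)
    print(zz,z[m>0].mean(),cv2.minEnclosingCircle(ray(pw,max(cs,key=len)[:,0],zz)[:,:2].astype(np.float32)))
E
```

```text
[549.30187402  72.37189918 179.69188389] [-2.21296672 -2.21371302  0.01496458] [0.08451107 0.09926204 1.92819525 0.00283272 1.12881066 0.08294345] 85.2346557870161 [-0.36362458  0.67556793 -0.21139149]
121 121.20580344219984 ((548.0479125976562, 73.31956481933594), 13.017596244812012)
52 52.46326339217047 ((548.1541137695312, 72.78772735595703), 20.020252227783203)
```

View pics/c9.png

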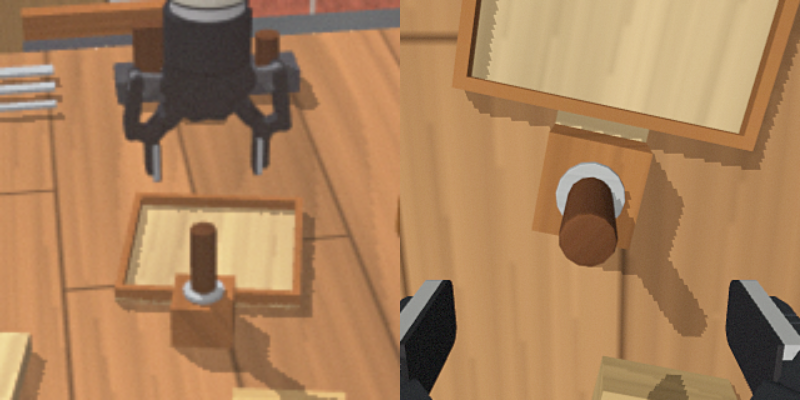

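Gauge is seated at (548.1,73.0) and upright. Next: over to the block while turning the tool −74° about z.

Call:
{"name": "drive_tool", "arguments": {"motion": [[[-7, -40, 0, 0, 0, -0.14, 100], [-15, -80, 0, 0, 0, -0.28, 100], [-23, -125, 0, 0, 0, -0.42, 100], [-30, -165, 0, 0, 0, -0.56, 100], [-38, -205, 0, 0, 0, -0.7, 100]]]}}

```text
time_s: 10.8
position: [508.3, -133.8, 175.9]
eef_rot: [-2.835, -1.31, 0.014]
force: [1.1, 0.2, 0.6]
opening: 85.5
```

```bash
cat > t.py <<'E'
import sys
from station import r
import numpy as np
from scipy.spatial.transform import Rotation as R
def tgt(x,y,z,jaw):
    s=r.get_state(); a=np.radians(jaw)
    yv=np.array([np.cos(a),np.sin(a),0]); zv=np.array([0,0,-1.]); xv=np.cross(yv,zv)
    T=R.from_matrix(np.c_[xv,yv,zv]); c=R.from_rotvec(s["eef_rot"])
    print(s["position"].round(1),s["joints"].round(2),"shift",(np.array([x,y,z])-s["position"]).round(1),"turn",(T*c.inv()).as_rotvec().round(3),s["time_s"])
if __name__=="__main__": tgt(*map(float,sys.argv[1:]))
E
python3 t.py 480 -299 150 -73.7
```

```text
[ 508.3 -133.8  175.9] [-0.31  0.05  1.99  0.01  1.12  0.39] shift [ -28.3 -165.2  -25.9] turn [-0.018 -0.012 -0.581] 10.8
```

Call:
{"name": "drive_tool", "arguments": {"motion": [[[-8, -45, 0, 0, 0, -0.14, 100], [-16, -90, 0, 0, 0, -0.28, 100], [-24, -135, 0, -0.01, 0, -0.42, 100], [-28, -165, 0, -0.018, -0.012, -0.55, 100], [-28, -165, -10, -0.018, -0.012, -0.58, 100]]]}}

```text
time_s: 11.3
position: [479.5, -302.3, 165.2]
eef_rot: [3.11, 0.436, -0.0]
force: [0.7, -0.1, -0.1]
opening: 85.7
```

Call:
{"name": "drive_tool", "arguments": {"motion": [[[0, 0, 0, 0, 0, 0, 100], [0, 0, 0, 0, 0, 0, 100]]]}}

```text
time_s: 11.5
position: [478.3, -301.1, 163.1]
eef_rot: [-3.11, -0.438, 0.005]
force: [-0.0, 0.7, -0.1]
opening: 85.3
```

```bash
python3 - <<'E'
from look import *
import t
s,p,im,d=shot("wrist","10")
C=cloud(p,d);z=C[...,2]
m=((np.hypot(C[...,0]-481,C[...,1]+299)<70)&(abs(z-40)<5)).astype(np.uint8)
cs,hi=cv2.findContours(m,cv2.RETR_CCOMP,cv2.CHAIN_APPROX_NONE)
for c in cs:
  if len(c)>30: print(cv2.minAreaRect(ray(p,c[:,0],40)[:,:2].astype(np.float32)))
t.tgt(480,-299,24,-73.7)
E
```

```text
((479.93768310546875, -299.65753173828125), (100.55531311035156, 50.11183547973633), 16.316556930541992)
((481.0119934082031, -299.4265441894531), (27.3597412109375, 27.295101165771484), 59.349342346191406)
[ 478.9 -301.   163.8] [-0.6   0.13  1.93 -0.    1.09  0.69] shift [   1.1    2.  -139.8] turn [-0.    -0.002  0.004] 11.55
```

View pics/wrist10.png

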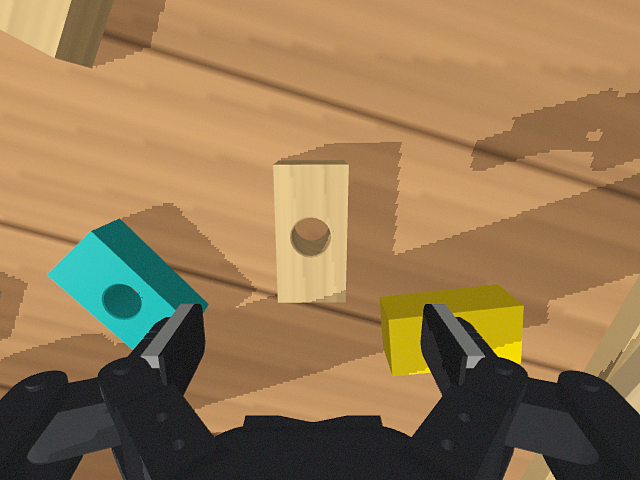

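The jaws straddle the block squarely (block at (311,232), hole at (311,236)), and the turquoise and yellow blocks are clear of the fingers. I descend.

Call:
{"name": "drive_tool", "arguments": {"motion": [[[1, 1.5, -30, 0, 0, 0, 100], [1, 1.5, -70, 0, 0, 0, 100], [1, 1.5, -95, 0, 0, 0, 100], [1, 1.5, -105, 0, 0, 0, 100], [1, 1.5, -105, 0, 0, 0, 100]]]}}

```text
time_s: 12.05
position: [479.2, -297.8, 57.4]
eef_rot: [-3.107, -0.442, 0.007]
force: [-0.4, 0.8, 0.5]
opening: 85.4
```

```bash
python3 t.py 480 -299.5 23 -73.7
```

```text
[ 479.2 -297.8   57.4] [-0.6   0.25  2.   -0.    0.89  0.69] shift [  0.8  -1.7 -34.4] turn [-0.002 -0.005  0.002] 12.05
```

Call:
{"name": "drive_tool", "arguments": {"motion": [[[1, -2, -15, 0, 0, 0, 100], [1, -2, -30, 0, 0, 0, 100], [1, -2, -34, 0, 0, 0, 100], [1, -2, -34, 0, 0, 0, 100], [1, -2, -34, 0, 0, 0, 100]]]}}

```text
time_s: 12.55
position: [480.3, -300.0, 23.5]
eef_rot: [-3.108, -0.442, 0.007]
force: [-0.6, 0.1, 0.5]
opening: 85.2
```

Call:
{"name": "drive_tool", "arguments": {"motion": [[[0, 0, 0, 0, 0, 0, 70], [0, 0, 0, 0, 0, 0, 50], [0, 0, 0, 0, 0, 0, 30], [0, 0, 0, 0, 0, 0, 0], [0, 0, 0, 0, 0, 0, 0]]]}}

```text
time_s: 13.05
position: [480.9, -300.5, 24.3]
eef_rot: [-3.109, -0.442, 0.005]
force: [0.7, 0.6, 4.3]
opening: 49.1
```

Call:
{"name": "drive_tool", "arguments": {"motion": [[[0, 0, 0, 0, 0, 0, 0], [0, 0, 0, 0, 0, 0, 0], [0, 0, 0, 0, 0, 0, 0]]]}}

```text
time_s: 13.35
position: [480.9, -300.4, 24.4]
eef_rot: [-3.109, -0.442, 0.005]
force: [0.4, 0.2, 2.3]
opening: 49.2
```

Gripped (opening 49 mm). I lift high to clear the gauge, then carry it to above the tray centre, about (576,206).

Call:
{"name": "drive_tool", "arguments": {"motion": [[[0, 0, 20, 0, 0, 0, 0], [0, 0, 60, 0, 0, 0, 0], [0, 0, 105, 0, 0, 0, 0], [0, 0, 150, 0, 0, 0, 0], [0, 0, 185, 0, 0, 0, 0]]]}}

```text
time_s: 13.85
position: [481.0, -300.5, 211.6]
eef_rot: [-3.11, -0.442, 0.004]
force: [0.1, -1.2, -1.4]
opening: 49.0
```

Call:
{"name": "drive_tool", "arguments": {"motion": [[[15, 35, 10, 0, 0, 0, 0], [30, 75, 10, 0, 0, 0, 0], [45, 115, 10, 0, 0, 0, 0], [60, 155, 10, 0, 0, 0, 0], [80, 195, 10, 0, 0, 0, 0]]]}}

```text
time_s: 14.35
position: [560.3, -103.8, 220.7]
eef_rot: [-3.109, -0.441, 0.006]
force: [1.0, -0.6, -0.7]
opening: 49.0
```

```bash
python3 t.py 577 212 205 -73.7
```

```text
[ 560.3 -103.8  220.7] [-0.23  0.09  1.86 -0.    1.2   1.06] shift [ 16.7 315.8 -15.7] turn [-0.001 -0.004  0.003] 14.35
```

Call:
{"name": "drive_tool", "arguments": {"motion": [[[15, 45, 0, 0, 0, 0, 0], [25, 90, 0, 0, 0, 0, 0], [30, 135, 0, 0, 0, 0, 0], [35, 180, 0, 0, 0, 0, 0], [35, 225, 0, 0, 0, 0, 0]]]}}

```text
time_s: 14.85
position: [595.0, 122.9, 219.6]
eef_rot: [-3.109, -0.441, 0.008]
force: [-0.0, -0.3, -1.6]
opening: 49.2
```

```bash
python3 t.py 577 212 130 -73.7
```

```text
[595.  122.9 219.6] [0.16 0.16 1.78 0.   1.2  1.45] shift [-18.   89.1 -89.6] turn [-0.    -0.005  0.003] 14.85
```

Call:
{"name": "drive_tool", "arguments": {"motion": [[[-8, 40, -5, 0, 0, 0, 0], [-16, 75, -30, 0, 0, 0, 0], [-18, 89, -65, 0, 0, 0, 0], [-18, 89, -90, 0, 0, 0, 0], [-18, 89, -90, 0, 0, 0, 0]]]}}

```text
time_s: 15.35
position: [572.4, 211.4, 123.8]
eef_rot: [3.109, 0.444, -0.025]
force: [-0.6, -1.7, -1.1]
opening: 49.1
```

Call:
{"name": "drive_tool", "arguments": {"motion": [[[0, 0, 0, 0, 0, 0, 0], [0, 0, 0, 0, 0, 0, 0]]]}}

```text
time_s: 15.55
position: [572.5, 211.0, 124.3]
eef_rot: [3.109, 0.443, -0.026]
force: [-0.0, 0.3, -1.2]
opening: 49.4
```

```bash
python3 - <<'E'
from look import *
import t
s,p,im,d=shot("side","11"); sw,pw,iw,dw=shot("wrist","11")
t.tgt(577,212,31,-73.7)
cv2.imwrite("pics/c11.png",np.hstack([cv2.resize(im[60:260,250:450],(400,400)),cv2.resize(iw,(400,300))[:300] if 0 else cv2.copyMakeBorder(cv2.resize(iw,(400,300)),0,100,0,0,0)]))
E
```

```text
[573.5 211.2 125.4] [0.31 0.26 1.85 0.   1.05 1.6 ] shift [  3.5   0.8 -94.4] turn [ 0.002 -0.014  0.002] 15.65
```

View pics/c11.png

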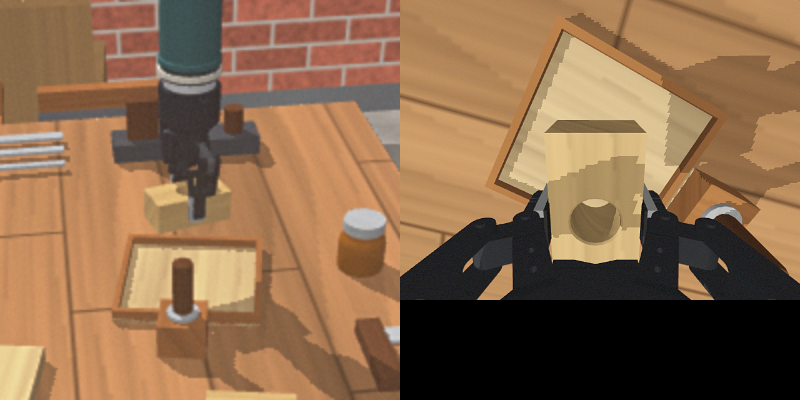

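Block hangs level over the tray, clear of the gauge. Now I lower it.

Call:
{"name": "drive_tool", "arguments": {"motion": [[[3.5, 2, -25, 0, -0.01, 0, 0], [3.5, 2, -55, 0, -0.01, 0, 0], [3.5, 2, -75, 0, -0.01, 0, 0], [3.5, 2, -85, 0, -0.01, 0, 0], [3.5, 2, -85, 0, -0.01, 0, 0]]]}}

```text
time_s: 16.15
position: [576.6, 212.7, 39.8]
eef_rot: [3.108, 0.441, -0.008]
force: [0.0, -0.2, -1.5]
opening: 48.9
```

```bash
python3 t.py 577 212 31 -73.7
```

```text
[576.6 212.7  39.8] [ 0.31  0.36  1.9  -0.    0.89  1.6 ] shift [ 0.4 -0.7 -8.8] turn [ 0.003 -0.005  0.002] 16.15
```

Call:
{"name": "drive_tool", "arguments": {"motion": [[[0, 0, -4, 0, 0, 0, 0], [0, 0, -7, 0, 0, 0, 0], [0, 0, -9, 0, 0, 0, 0], [0, 0, -9, 0, 0, 0, 0], [0, 0, -9, 0, 0, 0, 0]]]}}

```text
time_s: 16.65
position: [576.8, 212.8, 31.2]
eef_rot: [3.108, 0.441, -0.008]
force: [-0.8, 0.8, -1.0]
opening: 49.2
```

Just above or at the floor; 1 mm more, then open. The opening stays partial at first so the fingers clear the rim.

Call:
{"name": "drive_tool", "arguments": {"motion": [[[0, 0, -1, 0, 0, 0, 0], [0, 0, -1, 0, 0, 0, 0], [0, 0, -1, 0, 0, 0, 65], [0, 0, -1, 0, 0, 0, 80], [0, 0, -1, 0, 0, 0, 80]]]}}

```text
time_s: 17.15
position: [577.0, 212.9, 30.3]
eef_rot: [3.109, 0.441, -0.007]
force: [0.2, 0.2, 0.6]
opening: 68.4
```

Call:
{"name": "drive_tool", "arguments": {"motion": [[[0, 0, 0, 0, 0, 0, 80], [0, 0, 10, 0, 0, 0, 80], [0, 0, 40, 0, 0, 0, 80], [0, 0, 80, 0, 0, 0, 80], [0, 0, 120, 0, 0, 0, 80]]]}}

```text
time_s: 17.65
position: [576.5, 212.7, 151.7]
eef_rot: [3.108, 0.441, -0.009]
force: [0.1, -0.0, 0.5]
opening: 68.6
```

Call:
{"name": "drive_tool", "arguments": {"motion": [[[20, 10, 20, 0, 0, 0, 100], [40, 20, 40, 0, 0, 0, 100], [60, 30, 60, 0, 0, 0, 100], [60, 30, 60, 0, 0, 0, 100], [60, 30, 60, 0, 0, 0, 100]]]}}

```text
time_s: 18.15
position: [636.4, 242.7, 212.3]
eef_rot: [3.108, 0.442, -0.008]
force: [-0.9, 0.0, 0.4]
opening: 85.7
```

```bash
python3 - <<'E'
from look import *
s,p,im,d=shot("side","12"); s2,p2,im2,d2=shot("scene","12"); 
print(s["position"],s["time_s"],s["force"])
cv2.imwrite("pics/c12.png",np.hstack([cv2.resize(im[100:300,250:450],(400,400)),cv2.resize(im2[150:350,300:500],(400,400))]))
def comp(p,d,c,zz,w,rad,top=True):
    C=cloud(p,d);z=C[...,2]
    m=((np.hypot(C[...,0]-c[0],C[...,1]-c[1])<rad)&(abs(z-zz)<w)&(d>0)).astype(np.uint8)
    cs,_=cv2.findContours(m,cv2.RETR_EXTERNAL,cv2.CHAIN_APPROX_NONE)
    if not cs: return None
    k=max(cs,key=len); return m.sum(),z[m>0].mean().round(1),z[m>0].std().round(2),[np.round(x,1) for x in cv2.minAreaRect(ray(p,k[:,0],zz)[:,:2].astype(np.float32))]
for n,pp,dd in [("side",p,d),("scene",p2,d2)]:
    print(n,"block",comp(pp,dd,(577,210),46,6,75)); print("tight",comp(pp,dd,(600,-106),40,7,75)); print("handle",comp(pp,dd,(548,70),121,5,22)); print("collar",comp(pp,dd,(548,70),52,3,26))
E
```

```text
[636.44976568 242.69353099 212.27403585] 18.15 [-0.86471145  0.00333725  0.43781861]
side block (np.uint64(358), np.float64(44.6), np.float64(1.85), [array([575.8, 205. ]), array([103.7,  58.3]), np.float64(15.8)])
tight (np.uint64(759), np.float64(38.7), np.float64(1.79), [array([ 599.1, -109.8]), array([60.3, 99.8]), np.float64(78.3)])
handle (np.uint64(60), np.float64(119.5), np.float64(1.62), [array([547.4,  64.4]), array([25.8, 23.6]), np.float64(81.7)])
collar (np.uint64(74), np.float64(51.1), np.float64(1.53), [array([547. ,  64.5]), array([33.4, 39. ]), np.float64(81.8)])
scene block (np.uint64(1045), np.float64(45.2), np.float64(1.6), [array([577.5, 210. ]), array([101.7,  55.2]), np.float64(16.2)])
tight (np.uint64(1503), np.float64(39.1), np.float64(1.46), [array([ 601.3, -103.7]), array([ 50.9, 103.3]), np.float64(78.4)])
handle (np.uint64(140), np.float64(119.9), np.float64(1.43), [array([549.3,  70.1]), array([24.2, 27.2]), np.float64(30.4)])
collar (np.uint64(143), np.float64(51.5), np.float64(1.26), [array([550.6,  69.2]), array([38.6, 32.2]), np.float64(47.4)])
```

View pics/c12.png

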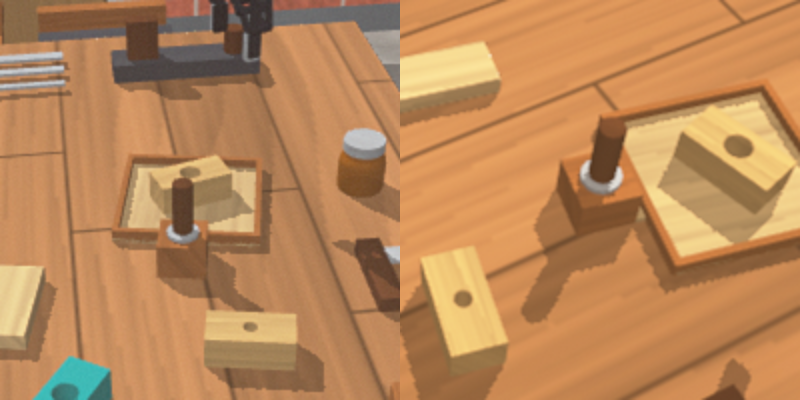

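The block lies flat in the tray, the gauge is home and upright, and the tight block has not moved. The gripper is clear, so I hand in.

```bash
python3 -c "
from station import r
print(r.close_job())"
```

```text
the job is handed in; nothing more can be done
None
```

The job is done and handed in at about 18 s of the 64 s allowed; the close call gave no verdict.

I took the gauge from its stand and lowered it upright into the 28 mm hole of the plain-wood block. I held it there about 0.6 s. I then returned it to its stand and set the block down in the tray.

What the last checks showed:
- **Gauge in the block:** the wrist force rose to +3.6 N as the collar met the top face, and the collar looked seated on it in both views.
- **Gauge in the stand:** it stands upright. Its collar is within about 1 mm of the stand's centre and at its starting height.
- **Wide block:** it lies flat inside the rim, its top about 45 mm above the bench and its centre about 5–7 mm from the tray's centre.
- **Tight block:** it is within about 1 mm of its first measured place.
- **Gripper:** it was open and clear of everything, with the tool point at z = 212 mm.

No check failed. The cameras disagreed by up to about 7 mm in y, with the side camera lowest and the wrist camera highest. I used the wrist camera for the final alignments.

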